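# Row up the test tiles and hold the spring gauge on the blue spot

### The arm

A 6-joint arm with a two-finger parallel gripper is mounted at the origin on the work surface. World frame = base frame: x ahead of the robot, y to its left, z up, the work surface at z = 0. Lengths are in mm, angles in rad, forces in N, time in s.
With the tool pointing down it reaches from about 350 to 875 mm from the base axis. Payload 4.2 kg.
Tool frame: the origin (TCP) lies midway between the tips of the shut fingers; the grasp point (between the pads) lies 19 mm behind it; z points along the fingers, y is the line along which they close (so a half turn about z gives the same grasp; the last joint's range is limited). The gripper opens to 85 mm and grips with 20 to 120 N. Pads are 22 mm wide; open, the fingers measure 114 mm over their backs; the gripper's body (76 mm by 85 mm) begins 54 mm behind the grasp point. The pads swing forward as they close: fully open they stand 13 mm farther back than shut.
Start: joints at [1.413, 0.385, 0.008, 0, -1.194, -0.259], TCP at [252.989, 571.485, 231.312] pointing down, gripper open.
Joint ranges: [-3.14, 3.14], [-1.21, 2.06], [-1.07, 1.41], [-3.16, 2.05], [-2.99, -0.16], [-3.1, 3.1]. Speed limits (rad/s): [2.79, 2.79, 3.14, 3.14, 3.14, 3.14].

### API

Orientations are given as a unit quaternion [x, y, z, w].
In Python, from bench import * gives the robot as it stands.
- The arm moves only by the tool drive_tool, never from a script. Its argument "plan" is a list that holds one entry, the list of rows, each a list of 5 numbers: the closure, from -1 (fully open) to 1 (shut), then the shift along the world's x, y, z in mm, then the turn about the world's z in degrees. A call has 1 to 20 rows; each row shifts and turns the commanded pose from where the row before left it; what a row does not reach is not made up. A row lasts 1/12 s, in which the tool goes at most 41.7 mm and 7.16 degrees, less where a joint would pass 70% of its speed; a pose out of reach is approached as far as the arm can. A call is refused whole if a number of a shift passes 41.7 or a number of a turn 7.16, either way. A call with a gripper value outside its range is refused whole. The fingers move at their own pace and stop on an object; the grip force is fixed at half the most. Time passes only in rows, so rows that do not move let the fingers close. It gives the time, the measured TCP pose, the force, the opening and the grip force at its end, in the units of the state.
- read_state(): the state, without advancing time (a new reading comes with each control period).
- get_image(name): name is "side" or "top"; returns (picture, depth): 400x640x3 uint8, red, green, blue; 400x640 float32, mm along the optical axis (not along the pixel's ray), 0 where there is no reading.
- camera_model(name): a dict with "fx", "fy", "cx", "cy" (pixels), "distortion" ([k1, k2, p1, p2, k3] as OpenCV has them; the pictures are not rectified), "R" (3x3) and "t" (3): a world point X has camera coordinates R X + t. Camera axes: x right, y down, z forward; pixel columns grow to the right and rows downward; lengths in mm; the calibration is good to about 2 mm. A picture is of the moment at which its call begins. camera_model takes no time and is no camera call.
- job_done(): hands the job in; it is judged then, once.
The state is a dict: "clock": time; "joints": joint angles; "joint_vel": joint speeds; "joint_efforts": joint torques, N m; "position": TCP position; "ee_rot": TCP orientation; "contact_force": force on the tool from outside, world axes, zero at the start; "wrist_torque": the same for the moment, N m; "gripper_width": finger opening in mm; "grasp_force": force on a finger pad.
Only numpy, scipy, OpenCV 4.12 (cv2) and the standard library are available. Lean on these libraries where they do the work, as an engineer would, in place of code of your own. Each camera call takes 0.05 s, during which the arm holds its last target. There are 200 camera calls.

### The job

Straighten the three loose test tiles on the white board into an even row, each flat against the red batten and centred in one of the three black outlines (any tile in any outline). Then take the yellow gauge out of its wooden stand and, holding it upright, press its sprung red tip lightly on the blue spot of the pale green tile, so that the tip is about half pushed in. Finish while holding it there with the row still straight, without ever striking the tiles hard with the gauge, and leave everything else where it is.

Things in the scene. Friction and masses are not known exactly. Their poses are not given: they have to be found in the camera images.
- board: fixed white board with red edges on the table, 300 (x) x 400 (y) x 12 mm; origin at the centre of its underside, top face 12 mm above it. A straight red batten, 25 mm wide and 12 mm above the board's top, runs along its far (+x) side; its near face is at x = +125 mm in the board's frame. Three black three-sided outlines (66 mm wide inside) open against the batten
- bay_left (a point): centre of the left (+y) outline, on the board's top face, 30 mm in front of the batten: a tile touching the batten and centred in the outline has its origin here. Neighbouring outlines are 115 mm apart
- bay_mid (a point): the same for the middle outline
- bay_right (a point): the same for the right (-y) outline
- tile_spot: pale green fired tile, 60 x 60 x 14 mm, about 0.11 kg, lying loose on the board; origin at the centre of its underside, z up, x and y along its sides. It carries the blue spot
- tile_red: terracotta fired tile, 60 x 60 x 14 mm, about 0.11 kg, lying loose on the board; origin at the centre of its underside, z up, x and y along its sides
- tile_tan: tan fired tile, 60 x 60 x 14 mm, about 0.11 kg, lying loose on the board; origin at the centre of its underside, z up, x and y along its sides
- spot (a point): centre of the blue spot, a round painted mark 16 mm in diameter on the pale green tile's top face, off the tile's centre by 10 mm in its x and 8 mm in its y
- stand: fixed wooden stand 70 x 70 x 55 mm on the table, to the left or right of the board, with an upright 24 mm hole in its middle in which the gauge's nose hangs; origin at the centre of its underside
- gauge: hand gauge, 0.18 kg, upright in the stand. Origin on its axis under a steel collar (38 mm across, 6 mm high) that rests on the stand's top; z up along the handle. Above the collar a square yellow handle 30 x 30 mm, sides along x and y, from 6 to 84 mm above the origin (2 mm black cap on top); below, a steel nose 16 mm across, 30 mm long, with the sprung red tip, 8 mm across, at its end
- gauge_tip (a point): end of the sprung tip, on the gauge's axis, 48 mm below the gauge's origin when the tip is fully out
- plunger (a joint): how far the sprung tip is pushed into the nose, in m: 0 fully out, 0.014 fully in; the spring takes about 1.2 N to start and 5.4 N at full travel (0.3 N per mm)
- needle_tool: needle tool lying along the board's near edge, aluminium handle 85 mm long and 8 mm thick; origin under it. Leave alone
- brush_pot: blue pot with brushes standing in it, 72 mm across, 170 mm high in all; origin at the centre of its underside. It stands on the table on the other side of the board from the stand. Leave alone
- mug: pinkish mug, 80 mm across and 95 mm high, beyond a far corner of the board; origin at the centre of its underside. Leave alone
- glaze_jar: white jar with a blue cap, 72 mm across and 90 mm high, beyond a far corner of the board; origin at the centre of its underside. Leave alone
- bowl: terracotta bowl, 100 mm across and 50 mm high; origin at the centre of its underside. Leave alone
- kiln_post: cream upright cylinder, 44 mm across and 75 mm high; origin at the centre of its underside. Leave alone
Things that resemble listed ones, but are neither listed nor needed, are in the scene too. Leave any pink or purple look-alike of the tile_red alone.

How it is judged:
By the outcome, as a careful person would: the job done as asked, in the order asked, and still so for the second after the job is handed in, while the arm keeps its last pose, push and grip.
It also fails if it takes over 58 s, if anything falls off the work surface, if the arm or the gripper's body presses on something with over 40 N, if the wrist force passes 120 N, or if a joint passes its speed limit or range.

## Working session

There is one attempt and no reset: what is moved stays moved. The work goes in short steps, Python scripts to look and compute and a tool call to move; the robot and the scene stay as the last step left them, time stands still between calls to the robot, and variables do not carry over. Pictures are saved under pics/ and viewed, at most 10 in all, crops included, and the job is handed in when it is done.

Besides the shell and the picture viewer there is one more tool, called after ">>>" by a JSON object that holds its "op" and its "data", one argument or row to a line. drive_tool: Moves the arm, as the interface text tells. Its arguments: {"type":"object","properties":{"plan":{"type":"array"}},"required":["plan"]}

```bash
mkdir -p pics; ls; python3 - <<'E'
from bench import *
import cv2,numpy as np
s=read_state();print({k:np.round(v,3) for k,v in s.items()})
for n in("side","top"):
    p,d=get_image(n);cv2.imwrite(f"pics/{n}0.png",p[:,:,::-1]);np.savez(f"{n}0.npz",p=p,d=d)
    m=camera_model(n);print(n,m, -np.array(m["R"]).T@np.array(m["t"]))
E
```

```text
pics
{'clock': np.float64(0.0), 'joints': array([ 1.413e+00,  3.860e-01,  7.000e-03, -1.000e-03, -1.194e+00,
       -2.590e-01]), 'joint_vel': array([ 0.001,  0.   , -0.   ,  0.001, -0.002,  0.   ]), 'joint_efforts': array([-0.0000e+00, -3.9229e+01,  1.8840e+01,  4.1860e+00, -5.0000e-03,
        0.0000e+00]), 'position': array([252.767, 570.96 , 230.223]), 'ee_rot': array([ 0.978, -0.207, -0.   ,  0.001]), 'contact_force': array([-0.315, -0.486, -0.407]), 'wrist_torque': array([-0.003,  0.017,  0.015]), 'grasp_force': np.float64(0.0), 'gripper_width': np.float64(85.586)}
side {'fx': 456.20515968411485, 'fy': 456.20515968411485, 'cx': 317.6283026105287, 'cy': 197.23473173531212, 'distortion': array([-0.02229103,  0.        ,  0.        ,  0.        ,  0.        ]), 'R': array([[-0.98183536, -0.18893215,  0.01743481],
       [-0.15282623,  0.73303815, -0.66279651],
       [ 0.11244319, -0.65342154, -0.74859657]]), 't': array([ 544.74250296,  121.71906809, 1112.54607068])} [428.35109016 740.65621913 904.02566008]
top {'fx': 363.0703778259695, 'fy': 363.0703778259695, 'cx': 320.50631990897193, 'cy': 197.7672462694593, 'distortion': array([-0.08098386,  0.        ,  0.        ,  0.        ,  0.        ]), 'R': array([[ 0.02651059, -0.99963476, -0.00524668],
       [-0.99853815, -0.02623347, -0.04725861],
       [ 0.04710371,  0.00649187, -0.99886891]]), 't': array([ -29.05448508,  556.57826506, 1209.06955964])} [ 499.58322134  -22.29201235 1233.85266521]
```

View pics/side0.png

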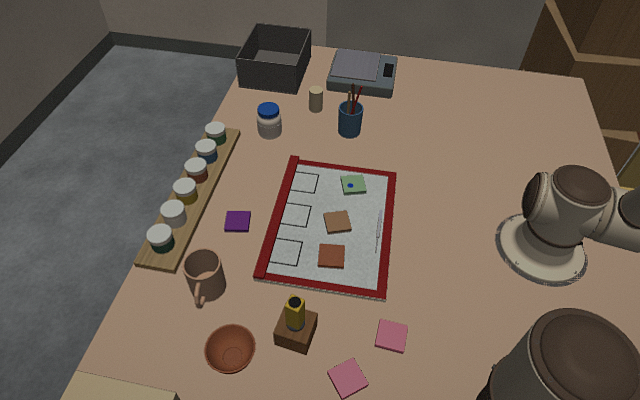

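View pics/top0.png

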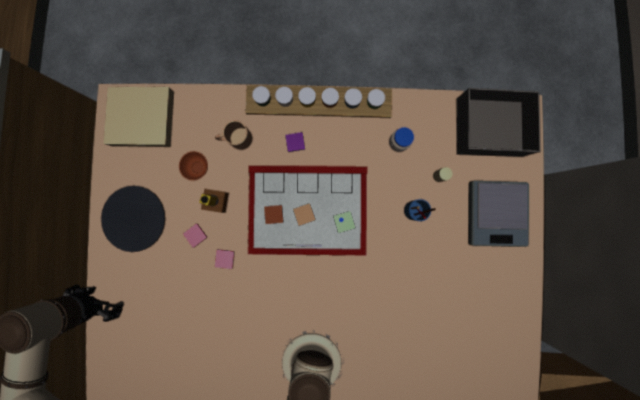

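Side view: board with tiles green (353,184), tan (337,221), terracotta (331,256), gauge at (295,312) in its stand at (296,328). Top view: the same at (344,221), (304,214), (274,214), with the stand at (213,200). Look-alikes are the pink tiles off the board, side (391,335), (347,378), and the purple one at (237,221). The terracotta tile on the board is the one meant.

```bash
cat > h.py <<'E'
from bench import *
import cv2,numpy as np
CM={n:{k:np.array(v) for k,v in camera_model(n).items()} for n in("side","top")}
def ray(n,uv):
    m=CM[n];K=np.array([[m["fx"],0,m["cx"]],[0,m["fy"],m["cy"]],[0,0,1.]])
    q=cv2.undistortPoints(np.array(uv,float).reshape(-1,1,2),K,m["distortion"])[:,0]
    d=np.c_[q,np.ones(len(q))]@m["R"];return -m["R"].T@m["t"],d
def plane(n,uv,z):
    o,d=ray(n,uv);return o+d*((z-o[2])/d[:,2])[:,None]
def tri(a,b): # pixel in side, pixel in top -> point, gap
    o1,d1=ray("side",[a]);o2,d2=ray("top",[b]);d1=d1[0];d2=d2[0]
    s=np.linalg.lstsq(np.c_[d1,-d2],o2-o1,rcond=None)[0];p=o1+d1*s[0];q=o2+d2*s[1];return (p+q)/2,np.linalg.norm(p-q)
def proj(n,X):
    m=CM[n];K=np.array([[m["fx"],0,m["cx"]],[0,m["fy"],m["cy"]],[0,0,1.]])
    return cv2.projectPoints(np.array(X,float).reshape(-1,1,3),cv2.Rodrigues(m["R"])[0],m["t"],K,m["distortion"])[0][:,0]
def hsv(p):return cv2.cvtColor(p,cv2.COLOR_RGB2HSV_FULL).astype(int)
E
python3 - <<'E'
from h import *
out=[]
for n,box,pts in(("side",(200,140,420,370),[(353,190),(337,221),(331,256),(350,185),(380,250),(290,200),(293,307),(295,298),(310,335)]),("top",(190,150,380,265),[(346,226),(304,214),(274,214),(341,220),(290,190),(308,170),(207,197),(207,203),(220,202)])):
    p=np.load(n+"0.npz")["p"];H=hsv(p)
    print(n,[tuple(map(int,H[v,u])) for u,v in pts])
    x0,y0,x1,y1=box;c=p[y0:y1,x0:x1,::-1];s=2.9 if n=="side" else 4
    out.append(cv2.resize(c,None,fx=s if n=="top" else 2.5,fy=s if n=="top" else 2.5,interpolation=cv2.INTER_CUBIC))
    cv2.imwrite(f"pics/{n}0c.png",out[-1])
E
```

```text
side [(75, 60, 140), (17, 104, 128), (13, 136, 120), (160, 228, 133), (13, 24, 136), (67, 11, 158), (32, 100, 41), (192, 18, 28), (19, 120, 53)]
top [(76, 54, 152), (19, 109, 140), (12, 171, 97), (160, 198, 152), (128, 7, 140), (1, 221, 83), (36, 170, 72), (36, 186, 119), (19, 156, 75)]
```

View pics/side0c.png

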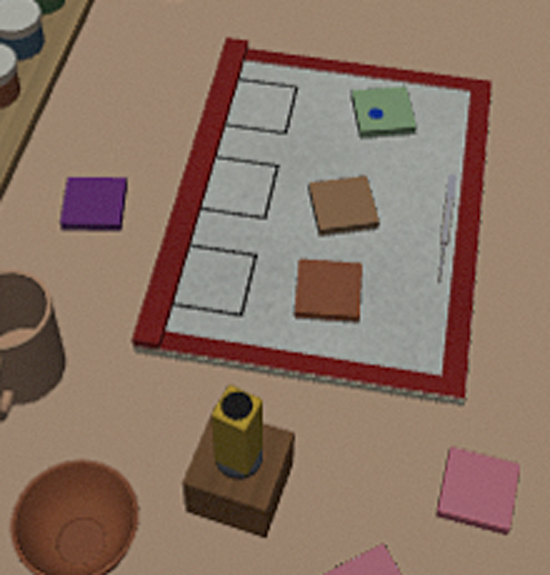

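View pics/top0c.png

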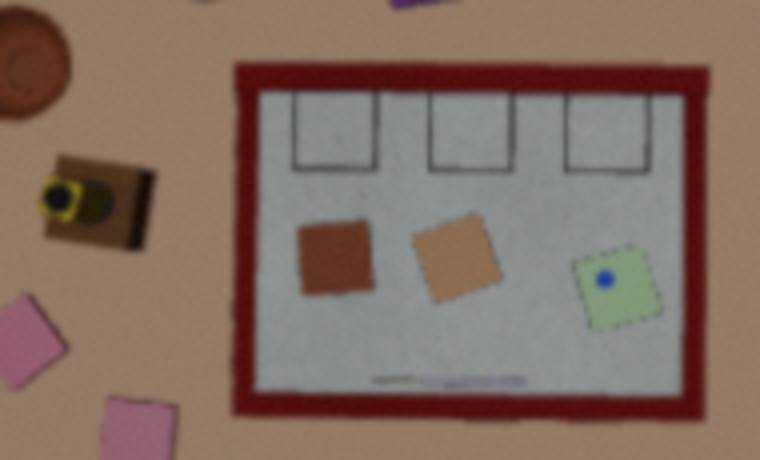

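The crops confirm the green tile with the blue spot, tan and terracotta tiles inside the red frame. Three outlines run along the batten, and the yellow gauge stands in the wooden stand. Pink and purple tiles lie off the board. Now measuring.

```bash
cat > meas.py <<'E'
from h import *
from scipy import ndimage as nd
def big(m,box):
    k=np.zeros_like(m);x0,y0,x1,y1=box;k[y0:y1,x0:x1]=m[y0:y1,x0:x1]
    l,c=nd.label(k);
    return l==1+np.argmax(nd.sum(k,l,range(1,c+1))) if c else k
def pix(m):
    v,u=np.nonzero(m);return np.c_[u,v].astype(float)
def masks(p,box):
    H=hsv(p);h,s,v=H[...,0],H[...,1],H[...,2]
    r={"spot":big((h>140)&(h<180)&(s>110),box)}
    r["green"]=nd.binary_fill_holes(big((h>55)&(h<95)&(s>35)&(v>60),box))
    r["tan"]=big((h>14)&(h<26)&(s>70)&(v>90)&~((h<15)&(s>130)),box)
    r["red"]=big((h>6)&(h<17)&(s>115)&(v>60),box)
    return r
IN={"side":(285,170,382,275),"top":(262,195,362,240)}
def tiles(n,p,z=26):
    r={}
    for k,m in masks(p,IN[n]).items():
        q=pix(m);c=q.mean(0);X=plane(n,q,z)[:,:2]
        R=cv2.minAreaRect(X.astype(np.float32));r[k]=(c,X.mean(0),R,len(q))
    return r
E
python3 - <<'E'
from meas import *
T={}
for n in("side","top"):
    p=np.load(n+"0.npz")["p"];T[n]=tiles(n,p)
    for k,(c,X,R,N) in T[n].items():print(n,k,c.round(1),X.round(1),np.round(R[0],1),np.round(R[1],1),round(R[2],1),N)
    H=hsv(p);v=H[...,2];s=H[...,1]
    white=(s<45)&(v>90)
    b=big(white,(255,150,400,300) if n=="side" else (240,160,375,260))
    f=nd.binary_fill_holes(b)
    R=cv2.minAreaRect(plane(n,pix(nd.binary_closing(f,iterations=2)),12)[:,:2].astype(np.float32))
    print(n,"white",np.round(R[0],1),np.round(R[1],1),R[2], np.round(cv2.boxPoints(R),1).tolist())
    hull=cv2.convexHull(pix(b).astype(np.int32));hm=np.zeros(v.shape,np.uint8);cv2.fillPoly(hm,[hull],1)
    # dark relative to local
    loc=nd.median_filter(v,15);dk=(v<loc-22)&(s<60)&(hm>0)
    l,c=nd.label(dk,np.ones((3,3)))
    for i in range(1,c+1):
        q=pix(l==i)
        if len(q)<25:continue
        X=plane(n,q,12)[:,:2];R=cv2.minAreaRect(X.astype(np.float32));print(" dark",len(q),q.mean(0).round(),np.round(R[0],1),np.round(R[1],1),round(R[2],1))
for k in T["top"]:print(k,"tri",np.round(tri(T["side"][k][0],T["top"][k][0])[0],1))
# gauge: black cap and yellow
for n,box in(("side",(278,285,316,345)),("top",(195,185,230,215))):
    p=np.load(n+"0.npz")["p"];H=hsv(p);h,s,v=[H[...,i] for i in range(3)]
    y=big((h>27)&(h<45)&(s>90)&(v>35),box);q=pix(y);print(n,"yellow",len(q),q.mean(0).round(1),q.min(0),q.max(0))
    x0,y0,x1,y1=map(int,(*q.min(0),*q.max(0)));cap=big((v<40)&(s<110),(x0-1,y0-2,x1+2,y0+13));q=pix(cap);print(" cap",len(q),q.mean(0).round(1),q.min(0),q.max(0))
    w=big((h>8)&(h<26)&(s>110)&(v>30),box if n=="top" else (270,300,325,355));q=pix(w);R=cv2.minAreaRect(plane(n,q,55)[:,:2].astype(np.float32));print(" wood",len(q),q.mean(0).round(1),np.round(R[0],1),np.round(R[1],1),R[2])
E
```

```text
side spot [349.8 184.8] [485.4 -86.2] [486.3 -87. ] [13.5 10.8] 11.8 18
side green [352.8 183.5] [478.4 -92.6] [477.1 -90.7] [58.8 67.5] 17.2 381
side tan [336.9 220.7] [499.2  40.3] [499.2  39.8] [58.2 58.3] 20.5 441
side red [331.  255.3] [496.1 143.8] [496.1 144.2] [58.5 63.8] 6.2 563
side white [512.4  28. ] [251.9 358.8] 0.9879713654518127 [[383.3999938964844, 205.1999969482422], [389.6000061035156, -153.5], [641.4000244140625, -149.1999969482422], [635.2999877929688, 209.60000610351562]]
 dark 104 [308. 183.] [606.8 -84.9] [66.3 74.7] 0.7
 dark 71 [351. 190.] [ 478.4 -101.5] [63.1 71.2] 17.9
 dark 116 [300. 216.] [604.9  29.9] [66.4 73.7] 0.6
 dark 39 [377. 241.] [394.9  75.4] [ 7.8 57.9] 2.8
 dark 138 [290. 253.] [602.8 145. ] [66.7 73.6] 1.1
top spot [340.6 219.4] [486.4 -83.1] [486.  -82.8] [10. 10.] 1.5 13
top green [344.  221.7] [479.  -94.4] [479.4 -94.4] [57.4 58. ] 17.4 298
top tan [303.8 214.1] [500.8  39.7] [500.7  40. ] [56.8 56.8] 20.0 296
top red [273.3 214.1] [498.  141.2] [497.8 141.4] [53.7 55.7] 7.0 271
top white [514.2  30.2] [251.7 358.2] 0.8919802308082581 [[385.5, 207.3000030517578], [391.1000061035156, -150.8000030517578], [642.7999877929688, -146.89999389648438], [637.2000122070312, 211.1999969482422]]
 dark 92 [275. 187.] [601.4 146. ] [57.7 71.7] 1.5
 dark 82 [309. 187.] [602.6  30.9] [61.  71.1] 1.5
 dark 83 [343. 187.] [605.6 -84. ] [61. 71.] 1.4
spot tri [485.8 -83.   29.3]
green tri [478.7 -94.6  23.7]
tan tri [500.   39.7  24.9]
red tri [497.2 141.6  22.4]
side yellow 474 [294.7 313.2] [285. 294.] [304. 329.]
 cap 83 [294.1 301.7] [289. 297.] [300. 306.]
 wood 1086 [295.7 333.1] [534.1 348.5] [89.5 76.4] 82.31825256347656
top yellow 122 [207.5 199.6] [199. 194.] [215. 205.]
 cap 21 [204. 199.] [202. 197.] [206. 201.]
 wood 314 [215.3 200.6] [537.3 334.2] [81.5 68.3] 82.33436584472656
```

>>> {"op": "drive_tool", "data": {
  "plan": [
    [[-0.8,16,-28.6,0,2],[-0.8,16,-28.6,0,2],[-0.8,16,-28.6,0,2],[-0.8,16,-28.6,0,2],[-0.8,16,-28.6,0,2],[-0.8,16,-28.6,0,2],[-0.8,16,-28.6,-4,2],[-0.8,16,-28.6,-4,2],[-0.8,16,-28.6,-4,2],[-0.8,16,-28.6,-10,2],[-0.8,16,-28.6,-15,2],[-0.8,16,-28.6,-15,2],[-0.8,16,-28.6,-20,2],[-0.8,16,-28.6,-20,2],[-0.8,16,-28.6,-20,2],[-0.8,4,0,-20,0.5],[-0.8,0,0,-20,0],[-0.8,0,0,-10,0],[-0.8,0,0,0,0],[-0.8,0,0,0,0]]
  ]
}}

```text
clock: 1.77
position: [496.9, 142.6, 69.2]
ee_rot: [0.998, 0.058, -0.0, 0.0]
contact_force: [-0.2, 0.6, 0.0]
gripper_width: 77.0
grasp_force: 0.0
```

>>> {"op": "drive_tool", "data": {
  "plan": [
    [[-0.8,0,-0.6,-20,0],[-0.8,0,0,-20,0],[-0.8,0,0,-10,0],[-0.8,0,0,-5,0],[-0.8,0,0,0,0],[0.2,0,0,0,0],[0.2,0,0,0,0],[0.2,0,0,0,0],[0.2,0,0,0,0],[0.2,0,0,0,0],[0.2,0,0,0,0]]
  ]
}}

```text
clock: 2.68
position: [498.0, 142.5, 16.0]
ee_rot: [0.998, 0.058, 0.001, -0.001]
contact_force: [-1.0, 0.2, 6.4]
gripper_width: 57.5
grasp_force: 64.2
```

>>> {"op": "drive_tool", "data": {
  "plan": [
    [[0.2,0,0,2,0],[0.2,5,0,0,-1.5],[0.2,10,0,0,-2],[0.2,15,1,0,-2],[0.2,15,1,0,0],[0.2,15,1,0,0],[0.2,15,0,0,0],[0.2,15,0,0,0],[0.2,10,0,0,0],[0.2,4,0,0,0],[0.2,0,0,0,0],[0.2,0,0,0,0]]
  ]
}}

```text
clock: 3.68
position: [601.3, 144.8, 16.1]
ee_rot: [1.0, 0.009, 0.0, -0.0]
contact_force: [0.8, -0.3, 0.1]
gripper_width: 57.6
grasp_force: 64.2
```

```bash
python3 - <<'E'
from meas import *
for n in("side","top"):
    p,_=get_image(n);np.savez(n+"1.npz",p=p);cv2.imwrite(f"pics/{n}1.png",p[:,:,::-1])
p=np.load("side1.npz")["p"];cv2.imwrite("pics/side1c.png",cv2.resize(p[140:320,230:420,::-1],None,fx=3,fy=3,interpolation=cv2.INTER_CUBIC))
E
```

```text
(no output)
```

View pics/side1c.png

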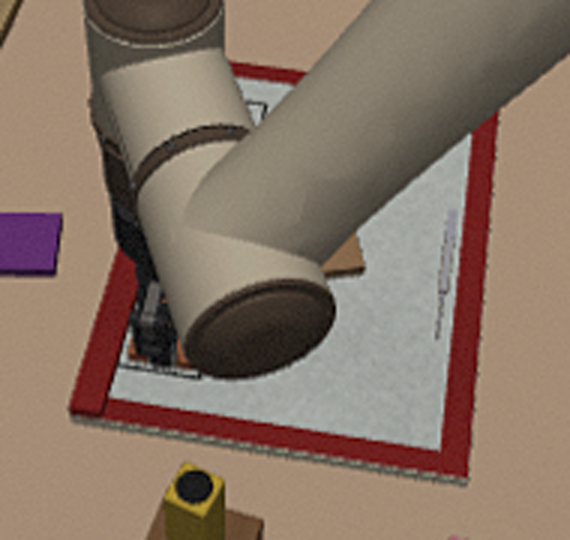

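The crop shows the terracotta tile held at the left outline (around crop (170,340)), close to the batten. Next I'll creep it against the batten.

>>> {"op": "drive_tool", "data": {
  "plan": [
    [[0.2,2,0.3,-1,0],[0.2,2,0.2,-1,0],[0.2,1,0,0,0],[0.2,0,0,0,0],[0.2,0,0,0,0]]
  ]
}}

```text
clock: 4.2
position: [605.2, 145.2, 16.0]
ee_rot: [1.0, 0.01, -0.0, 0.0]
contact_force: [-3.0, -0.9, 8.2]
gripper_width: 57.7
grasp_force: 65.2
```

>>> {"op": "drive_tool", "data": {
  "plan": [
    [[0.2,1,0,0.5,0],[0.2,1,0,0,0],[0.2,0.5,0,0,0],[0.2,0,0,0,0]]
  ]
}}

```text
clock: 4.53
position: [607.6, 145.3, 16.1]
ee_rot: [1.0, 0.01, -0.0, 0.0]
contact_force: [-3.9, 0.0, 7.5]
gripper_width: 57.9
grasp_force: 65.0
```

>>> {"op": "drive_tool", "data": {
  "plan": [
    [[0.2,1,0,0,0],[0.2,1,0,0,0],[0.2,0.5,0,0,0],[0.2,0,0,0,0]]
  ]
}}

```text
clock: 4.87
position: [607.7, 145.3, 16.0]
ee_rot: [1.0, 0.01, -0.003, 0.001]
contact_force: [-10.5, 2.5, 11.6]
gripper_width: 57.8
grasp_force: 65.5
```

>>> {"op": "drive_tool", "data": {
  "plan": [
    [[0.2,-1,0,1,0],[0.2,0,0,0,0],[-0.8,0,0,0,0],[-0.8,0,0,0,0],[-0.8,0,0,0,0],[-0.8,0,0,0,0],[-0.8,0,0,15,0],[-0.8,0,0,25,0],[-0.8,-20,-15,15,4],[-0.8,-20,-25,0,5],[-0.8,-25,-25,0,5],[-0.8,-25,-25,0,5],[-0.8,-18,-15,0,0],[-0.8,0,0,0,0],[-0.8,0,0,0,0]]
  ]
}}

```text
clock: 6.12
position: [501.8, 39.7, 71.3]
ee_rot: [0.985, 0.174, 0.001, 0.0]
contact_force: [0.2, 0.8, 0.1]
gripper_width: 76.7
grasp_force: 0.0
```

>>> {"op": "drive_tool", "data": {
  "plan": [
    [[-0.8,-1.5,0.2,-20,0],[-0.8,0,0,-20,0],[-0.8,0,0,-10,0],[-0.8,0,0,-5,0],[-0.8,0,0,0,0],[0.2,0,0,0,0],[0.2,0,0,0,0],[0.2,0,0,0,0],[0.2,0,0,0,0],[0.2,0,0,0,0],[0.2,0,0,0.5,0]]
  ]
}}

```text
clock: 7.03
position: [501.5, 41.0, 17.0]
ee_rot: [0.985, 0.175, 0.001, -0.0]
contact_force: [1.5, 0.0, 1.3]
gripper_width: 58.0
grasp_force: 63.8
```

>>> {"op": "drive_tool", "data": {
  "plan": [
    [[0.2,0,0,1.5,0],[0.2,5,-1,0,-4],[0.2,10,-1.6,0,-5],[0.2,15,-2,0,-5],[0.2,15,-2,0,-5],[0.2,15,-2,0,0],[0.2,15,-1,0,0],[0.2,15,-1,0,0],[0.2,9,0,-1,0],[0.2,3,0,-1,0],[0.2,2,0,0,0],[0.2,0,0,0,0],[0.2,0,0,0,0]]
  ]
}}

```text
clock: 8.12
position: [603.3, 29.3, 17.0]
ee_rot: [1.0, 0.01, -0.001, 0.001]
contact_force: [-4.0, -1.5, 9.9]
gripper_width: 57.6
grasp_force: 65.3
```

>>> {"op": "drive_tool", "data": {
  "plan": [
    [[0.2,1.5,0.5,0.5,0],[0.2,1.5,0.5,0,0],[0.2,1,0,0,0],[0.2,1,0,0,0],[0.2,0.5,0,0,0],[0.2,0,0,0,0]]
  ]
}}

```text
clock: 8.62
position: [608.4, 30.4, 17.0]
ee_rot: [1.0, 0.01, -0.002, 0.001]
contact_force: [-3.8, 0.3, 9.3]
gripper_width: 57.7
grasp_force: 65.1
```

>>> {"op": "drive_tool", "data": {
  "plan": [
    [[0.2,1,0,0,0],[0.2,1,0,0,0],[0.2,1,0,0,0],[0.2,0.5,0,0,0],[0.2,0,0,0,0]]
  ]
}}

```text
clock: 9.03
position: [611.5, 30.5, 17.0]
ee_rot: [1.0, 0.01, -0.002, 0.001]
contact_force: [-4.9, 0.1, 9.6]
gripper_width: 57.4
grasp_force: 65.1
```

>>> {"op": "drive_tool", "data": {
  "plan": [
    [[0.2,1,0,0,0],[0.2,1,0,0,0],[0.2,0,0,0,0]]
  ]
}}

```text
clock: 9.28
position: [611.5, 30.5, 17.0]
ee_rot: [1.0, 0.009, -0.004, 0.001]
contact_force: [-9.7, 2.0, 12.4]
gripper_width: 57.9
grasp_force: 65.5
```

>>> {"op": "drive_tool", "data": {
  "plan": [
    [[0.2,-1,0,1,0],[0.2,0,0,0,0],[-0.8,0,0,0,0],[-0.8,0,0,0,0],[-0.8,0,0,0,0],[-0.8,0,0,0,0],[-0.8,0,0,15,0],[-0.8,0,0,25,0],[-0.8,-20,-20,14,3],[-0.8,-25,-25,0,5],[-0.8,-25,-25,0,5],[-0.8,-25,-25,0,3.3],[-0.8,-25,-20,0,0],[-0.8,-12,-10,0,0],[-0.8,0,0,0,0],[-0.8,0,0,-20,0],[-0.8,0,0,-10,0],[-0.8,0,0,0,0],[-0.8,0,0,0,0]]
  ]
}}

```text
clock: 10.87
position: [483.6, -93.6, 41.1]
ee_rot: [0.988, 0.152, -0.0, 0.0]
contact_force: [0.0, 0.2, 0.1]
gripper_width: 76.8
grasp_force: 0.0
```

>>> {"op": "drive_tool", "data": {
  "plan": [
    [[-0.8,-4,-0.7,0,0],[-0.8,0,0,-15,0],[-0.8,0,0,-10,0],[-0.8,0,0,0,0],[0.2,0,0,0,0],[0.2,0,0,0,0],[0.2,0,0,0,0],[0.2,0,0,0,0],[0.2,0,0,0,0],[0.2,0,0,0.5,0]]
  ]
}}

```text
clock: 11.7
position: [479.4, -94.6, 17.9]
ee_rot: [0.988, 0.152, 0.001, 0.0]
contact_force: [-0.4, 0.2, 0.3]
gripper_width: 57.2
grasp_force: 63.8
```

>>> {"op": "drive_tool", "data": {
  "plan": [
    [[0.2,0,0,1,0],[0.2,5,1,0,-3],[0.2,15,2,0,-4.5],[0.2,15,2,0,-4.5],[0.2,15,2,0,-4.4],[0.2,15,2,0,0],[0.2,15,1,0,0],[0.2,15,0,0,0],[0.2,15,0,0,0],[0.2,10,0,-1,0],[0.2,4,0,-1,0],[0.2,2,0,-0.5,0],[0.2,2,0,0,0],[0.2,0,0,0,0]]
  ]
}}

```text
clock: 12.87
position: [605.0, -85.3, 17.8]
ee_rot: [1.0, 0.009, -0.002, 0.001]
contact_force: [-8.1, -0.0, 15.6]
gripper_width: 57.3
grasp_force: 66.1
```

>>> {"op": "drive_tool", "data": {
  "plan": [
    [[0.2,1.5,0.5,1.5,0],[0.2,1.5,0.3,0,0],[0.2,1.5,0,0,0],[0.2,1,0,0,0],[0.2,0,0,0,0]]
  ]
}}

```text
clock: 13.28
position: [611.2, -84.2, 17.8]
ee_rot: [1.0, 0.009, -0.001, 0.0]
contact_force: [-4.7, 0.7, 8.3]
gripper_width: 57.2
grasp_force: 65.3
```

>>> {"op": "drive_tool", "data": {
  "plan": [
    [[0.2,1,-0.2,0,0],[0.2,1,0,0,0],[0.2,1,0,0,0],[0.2,0,0,0,0]]
  ]
}}

```text
clock: 13.62
position: [611.9, -84.3, 17.8]
ee_rot: [1.0, 0.009, -0.004, 0.0]
contact_force: [-9.6, 1.9, 13.1]
gripper_width: 56.9
grasp_force: 65.8
```

>>> {"op": "drive_tool", "data": {
  "plan": [
    [[0.2,-1,0,1,0],[0.2,0,0,0,0],[-0.8,0,0,0,0],[-0.8,0,0,0,0],[-0.8,0,0,0,0],[-0.8,0,0,0,0],[-0.8,0,0,15,0],[-0.8,0,0,35,0],[-0.8,-15,20,35,0],[-0.8,-20,30,20,0],[-0.8,-25,33,20,0],[-0.8,-25,33,20,0],[-0.8,-25,33,20,0],[-0.8,-25,33,10,0],[-0.8,-25,33,0,0],[-0.8,-25,33,0,0],[-0.8,-20,33,0,0],[-0.8,-10,33,0,0],[-0.8,0,33,0,0],[-0.8,0,33,0,0]]
  ]
}}

```text
clock: 15.28
position: [406.3, 287.3, 186.6]
ee_rot: [1.0, 0.01, 0.001, -0.001]
contact_force: [1.0, 0.5, -0.6]
gripper_width: 77.1
grasp_force: 0.0
```

```bash
python3 - <<'E'
from meas import *
IN["side"]=(255,160,345,275);IN["top"]=(255,168,365,200)
for n in("side","top"):
    p,_=get_image(n);np.savez(n+"2.npz",p=p)
    for k,(c,X,R,N) in tiles(n,p).items():print(n,k,c.round(1),X.round(1),np.round(R[0],1),np.round(R[1],1),round(R[2],1),N)
    c=p[140:370,220:420,::-1] if n=="side" else p[155:260,190:370,::-1]
    cv2.imwrite(f"pics/{n}2c.png",cv2.resize(c,None,fx=2.6 if n=="side" else 4,fy=2.6 if n=="side" else 4,interpolation=cv2.INTER_CUBIC))
E
```

```text
side spot [299.1 179.9] [620.1 -76.1] [620.2 -75.7] [12.  13.1] 67.3 19
side green [303.3 179.9] [609.2 -78.5] [609.1 -78.6] [59.8 67. ] 0.9 408
side tan [265.  193.7] [696.3 -13.8] [671.4  17.9] [ 82.6 322. ] 16.1 1399
side red [284.3 249.5] [605.7 149.7] [605.9 149.6] [59.4 63.8] 0.9 564
top spot [338.6 178.6] [622.1 -73.2] [622.5 -72.8] [10.1 10. ] 1.4 13
top green [341.6 182.1] [610.9 -83.3] [609.4 -83.2] [57.  56.8] 1.4 308
top tan [306.7 181.6] [609.4  33. ] [609.7  33.8] [57.1 56.9] 1.6 313
top red [272.7 181.2] [607.8 147. ] [606.9 147.6] [57.3 57.2] 1.9 305
```

View pics/side2c.png

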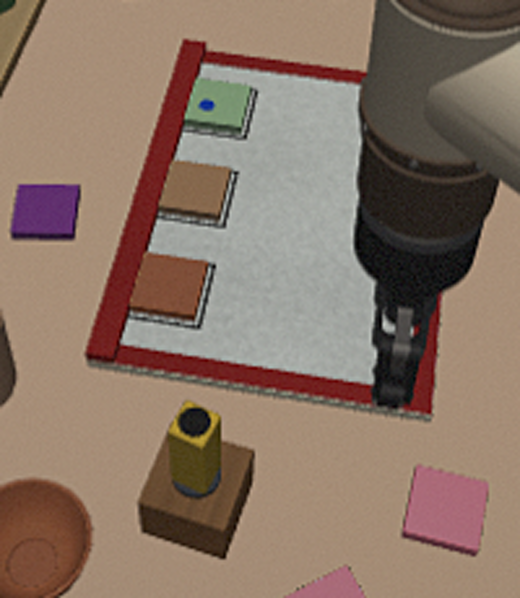

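View pics/top2c.png

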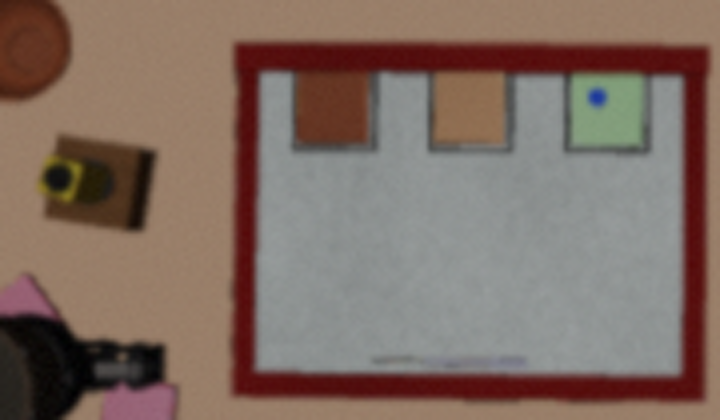

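The tiles sit flat against the batten inside the outlines, but they look slightly off towards +y. I'll measure the margins more finely.

```bash
python3 - <<'E'
from meas import *
b=[(605.5,145.5),(608,30.4),(610,-84.4)]
c,s=np.cos(np.radians(1)),np.sin(np.radians(1))
for n in("side","top"):
    g=np.load(n+"2.npz")["p"].astype(np.float32)
    for x,y in b:
        ys=np.arange(-44,45,1.);xs=np.arange(-18,9,1.) if n=="side" else np.arange(-20,15,1.)
        X=np.array([[x+a*c-q*s,y+a*s+q*c,12] for a in xs for q in ys])
        uv=proj(n,X).astype(np.float32).reshape(len(xs),len(ys),2)
        I=cv2.remap(g,uv[...,0],uv[...,1],cv2.INTER_CUBIC).mean(0)
        v=I.mean(1);sat=I.max(1)-I.min(1)
        print(n,y,"\n -:",[(int(v[i]),int(sat[i])) for i in range(0,22)],"\n +:",[(int(v[i]),int(sat[i])) for i in range(66,89)])
E
```

```text
side 145.5 
 -: [(164, 5), (164, 6), (163, 6), (160, 4), (150, 6), (132, 23), (109, 46), (90, 66), (79, 78), (78, 79), (81, 75), (84, 72), (85, 71), (86, 71), (86, 70), (86, 70), (86, 69), (86, 69), (87, 69), (87, 69), (87, 70), (86, 70)] 
 +: [(65, 60), (50, 51), (38, 45), (35, 42), (45, 38), (64, 29), (89, 18), (113, 10), (131, 4), (132, 3), (112, 3), (84, 3), (71, 1), (85, 2), (118, 3), (150, 4), (168, 4), (172, 4), (168, 4), (163, 4), (161, 4), (161, 4), (161, 4)]
side 30.4 
 -: [(164, 5), (161, 5), (155, 3), (144, 11), (129, 26), (115, 43), (103, 58), (97, 65), (97, 65), (99, 61), (101, 58), (103, 57), (103, 57), (103, 56), (104, 56), (104, 56), (104, 56), (104, 56), (104, 56), (104, 56), (104, 56), (103, 56)] 
 +: [(48, 27), (37, 23), (34, 24), (40, 24), (52, 23), (67, 18), (85, 14), (103, 10), (117, 6), (122, 3), (114, 2), (98, 2), (84, 2), (85, 2), (106, 2), (136, 3), (161, 4), (174, 4), (174, 4), (170, 4), (166, 4), (164, 4), (163, 4)]
side -84.4 
 -: [(159, 7), (152, 11), (143, 17), (135, 24), (129, 31), (126, 35), (125, 38), (125, 38), (125, 37), (125, 36), (126, 35), (126
[... 1074 characters left out ...]
), (110, 61), (110, 61), (109, 61), (109, 60), (108, 59), (106, 56), (101, 51), (95, 46), (90, 39), (84, 29), (79, 20), (77, 13), (81, 5), (93, 1), (108, 2), (123, 3), (135, 4), (140, 4), (141, 4), (143, 4), (144, 4)]
top -84.4 
 -: [(146, 4), (147, 4), (146, 4), (144, 3), (143, 3), (140, 3), (132, 3), (122, 3), (112, 2), (103, 2), (98, 3), (98, 3), (99, 5), (102, 8), (105, 12), (109, 17), (114, 22), (120, 26), (125, 29), (129, 31), (133, 33), (134, 34)] 
 +: [(137, 32), (137, 33), (137, 33), (138, 33), (137, 32), (137, 30), (136, 29), (132, 26), (123, 22), (112, 17), (102, 13), (92, 8), (86, 5), (83, 4), (87, 2), (98, 2), (112, 2), (126, 3), (137, 4), (141, 4), (142, 4), (144, 4), (145, 4)]
```

Checking each outline edge at board height, the two views put the centring errors within about ±1.5 mm with opposite signs, so the row is fine as it is. Next, the gauge.

```bash
python3 - <<'E'
from meas import *
C={}
for n,box in(("side",(278,285,316,345)),("top",(195,190,230,212))):
    p=np.load(n+"2.npz")["p"] ;H=hsv(p);h,s,v=[H[...,i] for i in range(3)]
    y=big((h>27)&(h<45)&(s>90)&(v>35),box);q=pix(y);x0,y0,x1,y1=map(int,(*q.min(0),*q.max(0)))
    cap=big((v<45)&(s<120),(x0,y0,x1,y0+14) if n=="side" else (198,194,211,206));C[n]=pix(cap).mean(0);print(n,len(q),x0,y0,x1,y1,"cap",C[n].round(2),cap.sum())
    br=big((h>27)&(h<45)&(s>90)&(v>85),box)
    if n=="top":
        f=nd.binary_fill_holes(br|cap);R=cv2.minAreaRect(plane(n,pix(f),140)[:,:2].astype(np.float32));print("top face",f.sum(),R)
    cc=[tuple(np.array(a)/2.6+[220-.3,140-.3]) for a in((187,401),(222,413),(200,447),(168,435))]
    if n=="side":P=plane(n,cc,140)[:,:2];print(P.round(1).tolist(),P.mean(0))
P,g=tri(C["side"],C["top"]);print("cap",P.round(1),g, plane("side",[C["side"]],140).round(1),plane("top",[C["top"]],140).round(1))
# stand top corners read off crops: top2c px /4+(190,155)
for q in((60,135),(156,150),(143,231),(45,217)):print(plane("top",[(q[0]/4+189.6,q[1]/4+154.6)],55).round(1))
for q in((165,437),(254,452),(229,516),(140,500)):print("s",plane("side",[(q[0]/2.6+219.7,q[1]/2.6+139.7)],55).round(1))
E
```

```text
side 474 285 294 304 329 cap [294.15 301.85] 86
[[545.1, 322.6], [518.3, 327.1], [527.9, 356.4], [552.2, 351.8]] [535.86433946 339.45746842]
top 132 199 194 216 205 cap [204. 199.] 21
top face 48 ((536.8273315429688, 335.3245849609375), (22.626245498657227, 30.76299285888672), 73.53788757324219)
cap [537.3 338.9 141.8] 1.5184393153855384 [[536.8 337.8 140. ]] [[538.1 339.6 140. ]]
[[576.2 367.2  55. ]]
[[565.8 286.7  55. ]]
[[499.3 294.9  55. ]]
[[508.5 376.9  55. ]]
s [[567.9 310.7  55. ]]
s [[496.7 309.4  55. ]]
s [[505.2 364.8  55. ]]
s [[573.9 365.6  55. ]]
```

>>> {"op": "drive_tool", "data": {
  "plan": [
    [[-0.4,25,7,0,-2],[-0.4,30,9,0,-3],[-0.4,30,9,0,-2.5],[-0.4,30,9,0,-2],[-0.4,20,7,0,0],[-0.4,4,1,0,0],[-0.4,0,0,0,0],[-0.4,0,0,0,0]]
  ]
}}

```text
clock: 16.05
position: [545.5, 326.7, 185.3]
ee_rot: [0.997, -0.074, -0.001, 0.0]
contact_force: [0.4, -0.5, 0.0]
gripper_width: 59.8
grasp_force: 0.0
```

>>> {"op": "drive_tool", "data": {
  "plan": [
    [[-0.4,-8.3,10.8,0,0],[-0.4,0,0,-15,0],[-0.4,0,0,-20,0],[-0.4,0,0,-20,0],[-0.4,0,0,-20,0],[-0.4,0,0,-15,0],[-0.4,0,0,-7,0],[-0.4,0,0,0,0],[-0.4,0,0,0,0]]
  ]
}}

```text
clock: 16.8
position: [537.4, 338.5, 89.7]
ee_rot: [0.997, -0.073, 0.0, -0.0]
contact_force: [0.1, -0.4, 0.4]
gripper_width: 59.9
grasp_force: 0.0
```

```bash
python3 - <<'E'
from h import *
p,_=get_image("side");cv2.imwrite("pics/side3c.png",cv2.resize(p[240:370,230:390,::-1],None,fx=4,fy=4,interpolation=cv2.INTER_CUBIC))
E
```

```text
(no output)
```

View pics/side3c.png

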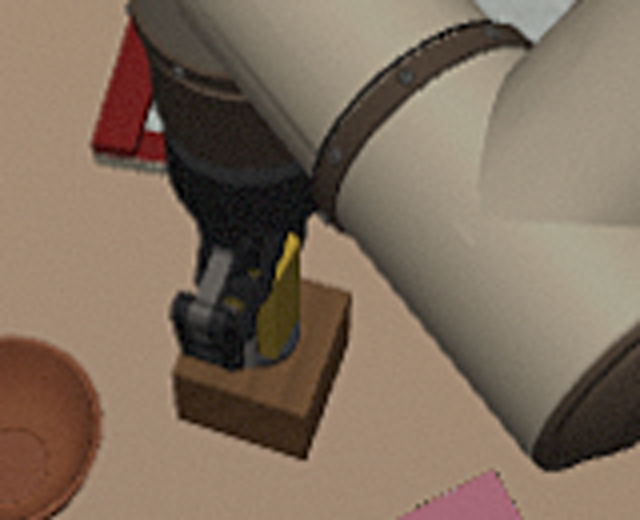

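The near finger stands beside the yellow handle, crop (215,310) against (280,300), so the handle is between the fingers. Closing on it.

>>> {"op": "drive_tool", "data": {
  "plan": [
    [[0.8,0,0,0,0],[0.8,0,0,0,0],[0.8,0,0,0,0],[0.8,0,0,0,0],[0.8,0,0,0,0],[0.8,0,0,0,0],[0.8,0,0,0,0]]
  ]
}}

```text
clock: 17.43
position: [538.3, 338.6, 90.2]
ee_rot: [0.997, -0.074, 0.001, -0.001]
contact_force: [-1.7, 0.5, 6.8]
gripper_width: 29.7
grasp_force: 59.9
```

>>> {"op": "drive_tool", "data": {
  "plan": [
    [[0.8,0,0,5,0],[0.8,0,0,15,0],[0.8,0,0,20,0],[0.8,0,0,20,0],[0.8,0,0,15,0],[0.8,3.7,-14.4,5,0],[0.8,5,-25,0,0],[0.8,7,-33,0,0],[0.8,7,-33,0,0],[0.8,7,-33,0,0],[0.8,7,-33,0,0],[0.8,7,-33,0,0],[0.8,7,-33,0,0],[0.8,7,-33,0,0],[0.8,7,-33,0,0],[0.8,7,-33,0,0],[0.8,7,-33,0,0],[0.8,5,-25,0,0],[0.8,0,-15,0,0],[0.8,0,0,0,0]]
  ]
}}

```text
clock: 19.1
position: [620.1, -74.8, 167.4]
ee_rot: [0.997, -0.076, -0.002, 0.0]
contact_force: [-0.2, 0.4, -0.8]
gripper_width: 29.4
grasp_force: 59.4
```

>>> {"op": "drive_tool", "data": {
  "plan": [
    [[0.8,0,0,0,0],[0.8,0,0,0,0],[0.8,0,0,0,0]]
  ]
}}

```text
clock: 19.35
position: [621.1, -70.4, 168.6]
ee_rot: [0.997, -0.073, -0.0, -0.0]
contact_force: [-0.1, -0.7, -1.5]
gripper_width: 29.5
grasp_force: 59.4
```

```bash
python3 - <<'E'
from h import *
a=[]
for n in("side","top"):
    p,_=get_image(n);np.savez(n+"4.npz",p=p)
    c=p[130:220,240:370,::-1] if n=="side" else p[150:240,270:400,::-1]
    a.append(cv2.resize(c,None,fx=4.2,fy=3.2*4.2/3.2,interpolation=cv2.INTER_CUBIC)[:290*2])
o=np.vstack(a)
cv2.imwrite("pics/both4c.png",cv2.resize(o,(int(o.shape[1]*598/o.shape[0]),598)));print(read_state()["position"],read_state()["contact_force"])
E
```

```text
[621.31563757 -70.20276805 168.90858578] [ 0.75989712 -0.30997478 -0.85807076]
```

View pics/both4c.png

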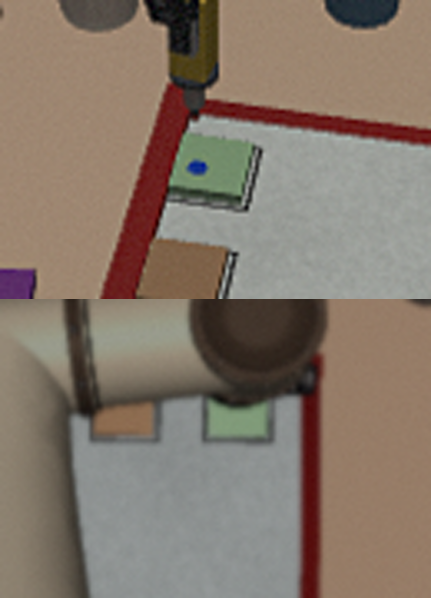

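Side view: gauge upright, with its tip at composite (195,115), still above and short of the blue spot at (197,168). I'll check the tip's projection.

```bash
python3 - <<'E'
from meas import *
p=np.load("side4.npz")["p"]
for z in(80,83,86,89):print(z,proj("side",[[620.3,-70.2+1.7,z]]).round(1))
print("spot now",proj("side",[[621,-76.1+1.7,26]]).round(1))
H=hsv(p);b=big((H[...,0]>140)&(H[...,0]<180)&(H[...,1]>110),(285,165,320,195));print(pix(b).mean(0),b.sum())
for v in range(156,170):print(v,[tuple(map(int,p[v,u])) for u in range(295,303)])
E
```

```text
80 [[298.1 167.4]]
83 [[298.1 166.6]]
86 [[298.1 165.7]]
89 [[298.1 164.9]]
spot now [[298.6 180.3]]
[299.11111111 179.77777778] 18
156 [(33, 23, 22), (34, 36, 35), (25, 25, 25), (28, 27, 27), (32, 31, 29), (23, 26, 27), (28, 25, 25), (99, 84, 73)]
157 [(70, 41, 40), (49, 50, 47), (51, 51, 48), (54, 49, 45), (45, 43, 41), (42, 41, 39), (68, 60, 52), (173, 147, 122)]
158 [(69, 42, 39), (54, 54, 51), (56, 50, 49), (59, 51, 50), (61, 54, 53), (52, 48, 47), (65, 62, 56), (168, 144, 121)]
159 [(70, 42, 40), (53, 48, 49), (58, 52, 49), (60, 54, 52), (58, 55, 53), (50, 50, 49), (64, 57, 53), (156, 132, 110)]
160 [(82, 37, 35), (55, 54, 50), (52, 49, 49), (57, 52, 49), (62, 60, 57), (51, 51, 49), (57, 45, 42), (98, 19, 16)]
161 [(92, 37, 35), (60, 50, 47), (55, 55, 52), (59, 57, 53), (58, 58, 55), (47, 52, 52), (63, 40, 38), (99, 21, 22)]
162 [(114, 29, 30), (85, 41, 37), (55, 50, 48), (55, 55, 54), (53, 55, 53), (67, 44, 45), (92, 31, 27), (104, 31, 26)]
163 [(110, 27, 25), (114, 21, 21), (50, 32, 28), (22, 27, 30), (22, 30, 29), (102, 20, 17), (105, 19, 16), (99, 15, 18)]
164 [(110, 22, 24), (90, 24, 24), (43, 15, 21), (30, 14, 11), (30, 17, 16), (96, 65, 64), (119, 93, 89), (106, 70, 65)]
165 [(110, 26, 26), (62, 13, 13), (65, 43, 40), (71, 29, 25), (68, 29, 28), (127, 136, 131), (162, 173, 168), (137, 141, 137)]
166 [(109, 30, 30), (59, 18, 15), (122, 123, 119), (102, 97, 94), (113, 103, 99), (158, 163, 158), (162, 167, 161), (158, 165, 159)]
167 [(95, 20, 17), (61, 32, 30), (162, 173, 168), (164, 173, 167), (160, 165, 160), (157, 163, 158), (155, 159, 155), (154, 159, 155)]
168 [(86, 16, 12), (79, 63, 63), (157, 161, 160), (156, 161, 156), (151, 155, 152), (152, 156, 150), (154, 158, 155), (154, 156, 151)]
169 [(53, 27, 18), (124, 129, 119), (149, 153, 148), (155, 160, 153), (150, 152, 148), (150, 151, 148), (155, 156, 152), (156, 156, 155)]
```

>>> {"op": "drive_tool", "data": {
  "plan": [
    [[0.8,0.7,-3,-10,0],[0.8,0,-2.6,-15,0],[0.8,0,0,-10,0],[0.8,0,0,-5,0],[0.8,0,0,-3,0],[0.8,0,0,0,0],[0.8,0,0,0,0],[0.8,0,0,0,0]]
  ]
}}

```text
clock: 20.12
position: [622.7, -76.9, 126.6]
ee_rot: [0.997, -0.074, 0.001, -0.0]
contact_force: [-0.2, -0.5, -2.1]
gripper_width: 29.4
grasp_force: 59.4
```

>>> {"op": "drive_tool", "data": {
  "plan": [
    [[0.8,-0.5,0.9,-5,0],[0.8,0,0,-4,0],[0.8,0,0,-2,0],[0.8,0,0,-1,0],[0.8,0,0,0,0],[0.8,0,0,0,0],[0.8,0,0,0,0]]
  ]
}}

```text
clock: 20.7
position: [621.8, -76.1, 114.0]
ee_rot: [0.997, -0.074, 0.0, 0.0]
contact_force: [0.9, 0.4, -1.3]
gripper_width: 29.5
grasp_force: 59.4
```

```bash
python3 - <<'E'
from meas import *
F=[]
for i in range(4):
    p,_=get_image("side");s=read_state();F.append(s["contact_force"]);
print(s["position"],np.mean(F,0).round(2))
for v in range(164,184):print(v,[tuple(map(int,p[v,u])) for u in range(295,304)])
E
```

```text
[621.72578406 -76.05349226 114.0366471 ] [ 0.16  0.36 -1.88]
164 [(79, 65, 30), (76, 63, 25), (77, 63, 25), (73, 60, 17), (77, 66, 29), (78, 65, 27), (74, 63, 16), (72, 58, 27), (64, 53, 11)]
165 [(75, 64, 17), (80, 67, 27), (75, 60, 19), (79, 65, 27), (73, 62, 23), (78, 63, 27), (75, 62, 23), (69, 53, 13), (68, 55, 18)]
166 [(76, 66, 25), (79, 63, 22), (79, 66, 28), (82, 68, 33), (77, 61, 21), (77, 64, 22), (82, 65, 27), (68, 57, 15), (65, 58, 35)]
167 [(65, 59, 42), (76, 64, 29), (73, 59, 31), (77, 65, 24), (79, 66, 22), (80, 67, 23), (83, 69, 26), (73, 61, 26), (54, 51, 48)]
168 [(41, 43, 54), (40, 45, 48), (46, 47, 52), (56, 54, 39), (75, 64, 34), (77, 65, 29), (75, 63, 30), (64, 57, 30), (40, 41, 48)]
169 [(17, 20, 23), (42, 44, 48), (40, 43, 52), (39, 40, 53), (45, 47, 59), (39, 42, 46), (32, 32, 32), (30, 26, 30), (41, 40, 42)]
170 [(56, 69, 52), (26, 27, 20), (21, 18, 21), (24, 25, 24), (30, 26, 24), (28, 32, 29), (19, 15, 15), (68, 82, 67), (101, 109, 99)]
171 [(112, 138, 107), (59, 65, 55), (42, 37, 38), (43, 41, 40), (42, 41, 38), (46, 45, 43), (38, 30, 32), (125, 149, 119
[... 1060 characters left out ...]
61, 144), (49, 28, 91), (54, 21, 63), (27, 39, 116), (1, 32, 142), (104, 131, 112), (118, 145, 108)]
180 [(122, 145, 107), (71, 100, 120), (18, 50, 142), (15, 48, 145), (12, 50, 142), (17, 48, 141), (14, 41, 144), (66, 92, 121), (115, 141, 105)]
181 [(118, 144, 106), (86, 110, 115), (53, 76, 133), (18, 47, 134), (3, 37, 133), (10, 43, 128), (31, 56, 137), (94, 121, 113), (117, 144, 108)]
182 [(114, 140, 106), (121, 146, 103), (105, 132, 108), (76, 101, 124), (63, 79, 113), (70, 91, 107), (82, 108, 116), (120, 144, 108), (115, 140, 105)]
183 [(116, 142, 108), (118, 142, 106), (119, 143, 106), (124, 149, 108), (124, 149, 104), (125, 150, 108), (121, 146, 107), (118, 141, 106), (116, 142, 106)]
```

>>> {"op": "drive_tool", "data": {
  "plan": [
    [[0.8,0,0,-1,0],[0.8,0,0,-1,0],[0.8,0,0,-1,0],[0.8,0,0,-1,0],[0.8,0,0,-1,0],[0.8,0,0,-1,0],[0.8,0,0,-1,0],[0.8,0,0,-1,0],[0.8,0,0,0,0],[0.8,0,0,0,0],[0.8,0,0,0,0]]
  ]
}}

```text
clock: 21.82
position: [621.7, -76.1, 106.1]
ee_rot: [0.997, -0.074, 0.0, 0.0]
contact_force: [0.3, -0.5, 1.2]
gripper_width: 29.4
grasp_force: 59.4
```

```bash
python3 - <<'E'
from h import *
F=[]
for i in range(8):
    get_image("side");s=read_state();F.append(s["contact_force"])
print(s["position"],np.mean(F,0).round(2),np.std(F,0))
E
```

```text
[621.67080729 -76.0630954  105.89896111] [-0.65  0.18  0.18] [0.64596914 0.44047446 0.27441415]
```

>>> {"op": "drive_tool", "data": {
  "plan": [
    [[0.8,0,0,-1,0],[0.8,0,0,-1,0],[0.8,0,0,-1,0],[0.8,0,0,-0.8,0],[0.8,0,0,0,0],[0.8,0,0,0,0],[0.8,0,0,0,0]]
  ]
}}

```text
clock: 22.8
position: [621.7, -76.0, 102.2]
ee_rot: [0.997, -0.074, 0.0, 0.0]
contact_force: [-0.7, 0.4, 1.9]
gripper_width: 29.4
grasp_force: 59.5
```

```bash
python3 - <<'E'
from meas import *
IN["side"]=(255,160,345,275)
F=[]
for i in range(16):
    p,_=get_image("side");s=read_state();F.append(s["contact_force"])
print(s["clock"],s["position"],s["ee_rot"],np.mean(F,0).round(2))
for k,(c,X,R,N) in tiles("side",p).items():print(k,c.round(1),X.round(1),np.round(R[0],1),np.round(R[1],1),round(R[2],1),N)
cv2.imwrite("pics/side5c.png",cv2.resize(p[135:275,225:365,::-1],None,fx=4,fy=4,interpolation=cv2.INTER_CUBIC))
E
```

```text
23.6 [621.64972157 -76.05408005 102.07462745] [ 9.97262919e-01 -7.39369280e-02  7.11319344e-06  2.20213613e-05] [-0.8   0.03  1.64]
spot [299.3 180.4] [619.1 -74.4] [618.6 -74.2] [13.3 11. ] 11.8 12
green [304.3 180.6] [606.1 -76.6] [608. -77.] [66.6 62.3] 11.9 308
tan [265.2 193.4] [696.  -14.9] [669.3  20.1] [ 85.3 327.3] 16.1 1388
red [284.4 249.2] [605.6 148.9] [606.  149.6] [59.6 63.8] 0.9 551
```

View pics/side5c.png

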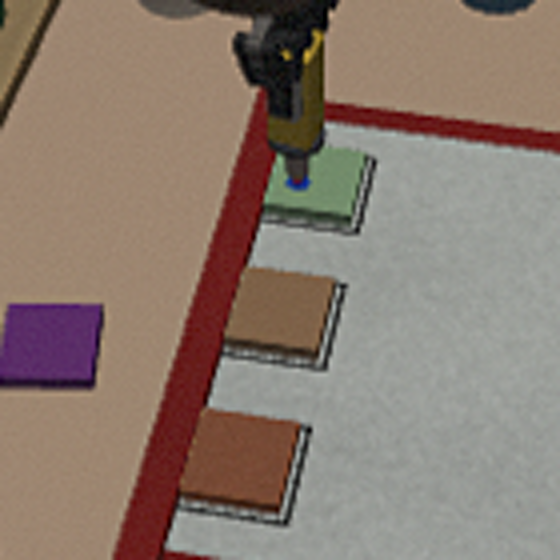

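The tip rests on the blue spot at crop (297,184). The force rise of 3.5 N and the 7.1 mm of travel since contact both indicate about half travel, and the row is still straight.

```bash
python3 -c "
from bench import *
print(job_done())"
```

```text
the job is handed in; nothing more can be done
None
```

The job is handed in at about 23.6 s: all three tiles are against the batten, within about 1.5 mm of their outline centres. The gauge is held upright on the blue spot with its tip about 7 of 14 mm in; the result has not been reported back.

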